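# Feed one hinge tube from the gated rack to the vee block

### The job

Pull the stiff slide gate of the feed rack open by its orange handle until the black pointer stands within the red band, so that only the steel tubes roll down to their stop and the brass ones stay shut in. Then take the front steel tube and lay it gently in the groove of the vee block, lying along the groove and centred in it, let the next steel tube roll forward to the stop, and let go; leave the gate in the band and do not disturb the plate, the hammer, the tin or the other tubes.

Things in the scene. Friction and masses are not known exactly. Their poses are not given: they have to be found in the camera images.
- rack: fixed two-lane feed rack, green lane walls, 250 x 345 mm. Origin on the table under the gate plane, midway between the lanes. x points up the slope (lanes fall 7 degrees to -x), y is the gate's opening direction. Steel lane at y = -50 mm, brass at +50. Runway 70 mm above the table at the gate; lane walls only at x > 6 mm, 34 mm above the runway. Gate's top edge 120 mm above the table
- pick (a point): centre of a tube lying at the steel lane's end stop, 86 mm above the table, 50 mm in front of the gate plane. The stop, 56 mm wide, is 22 mm from it to rack -x and ends 6 mm above it. The tube overhangs its 40 mm wide runway by 12 mm each end, with over 30 mm free beside both end faces (64 mm apart along rack y), to take it from above
- gate (a joint): travel of the aluminium slide gate along rack +y, m: 0 shut (start: up to 0.015); 0.08 pointer at the middle of the red band, steel lane open, brass lane shut; beyond 0.10 it uncovers the brass lane, whose tubes get loose near 0.165; 0.18 is the end. Stiff: about 9 N dry friction plus drag of 25 N per m/s; it stays where it is left
- gate_grip (a point): grip point in the orange upright handle on the gate: 24 mm (rack x) by 20 mm (rack y), its top 186 mm above the table, this point 22 mm below that top and 44 mm above the gate's top edge. Axes as the rack's
- pointer (a point): black pointer bar fixed to the gate, 4 mm wide, over the white scale strip; it moves with the gate along rack y
- band (a point): middle of the red band, 16 mm wide along rack y, on the fixed white scale strip beside the brass lane
- a1_c (a point): front steel-grey tube, 44 mm diameter, 64 mm long, flat ends, about 0.3 kg; the tubes rest on a 40 mm wide sloping runway, axis along the rack's y. Centre of the tube; its y axis runs along the tube (x and z turn as it rolls)
- a2_c (a point): second steel-grey tube, 44 mm diameter, 64 mm long, flat ends, about 0.3 kg; the tubes rest on a 40 mm wide sloping runway, axis along the rack's y. Centre of the tube; its y axis runs along the tube (x and z turn as it rolls)
- a3_c (a point): third steel-grey tube, 44 mm diameter, 64 mm long, flat ends, about 0.3 kg; the tubes rest on a 40 mm wide sloping runway, axis along the rack's y. Centre of the tube; its y axis runs along the tube (x and z turn as it rolls)
- b1_c (a point): front brass-coloured tube, 44 mm diameter, 64 mm long, flat ends, about 0.3 kg; the tubes rest on a 40 mm wide sloping runway, axis along the rack's y. Centre of the tube; its y axis runs along the tube (x and z turn as it rolls)
- b2_c (a point): second brass-coloured tube, 44 mm diameter, 64 mm long, flat ends, about 0.3 kg; the tubes rest on a 40 mm wide sloping runway, axis along the rack's y. Centre of the tube; its y axis runs along the tube (x and z turn as it rolls)
- b3_c (a point): third brass-coloured tube, 44 mm diameter, 64 mm long, flat ends, about 0.3 kg; the tubes rest on a 40 mm wide sloping runway, axis along the rack's y. Centre of the tube; its y axis runs along the tube (x and z turn as it rolls)
- seat (a point): centre of a tube lying properly in the blue and steel vee block, 51 mm above the table. The block is fixed, 90 mm (its x) by 44 mm (its y), 50 mm high; its 90 degree groove runs along its y and is 40 mm long, so a centred tube overhangs it by 12 mm each end; free space beside both ends
- plate: loose round steel door plate with a dome, bystander, 110 mm diameter, 26 mm high, lying flat. Origin at the centre of its underside
- hammer: loose hammer, bystander, 220 mm long, lying on the table to the left of the rack. Origin under its middle, handle along its -x
- tin: red closed tin, bystander, 72 mm diameter, 100 mm high, standing on the table. Origin at the centre of its underside
- vee: the vee block itself; origin at the centre of its underside, axes as point seat

How it is judged:
By the outcome, as a careful person would: the job done as asked, in the order asked, and still so for the second after the job is handed in, with the robot touching nothing.
It also fails if it takes over 54 s, if anything falls off the work surface, if the arm or the gripper's body presses on something with over 40 N, if the wrist force passes 120 N, or if a joint passes its speed limit or range.

### The arm

A 6-joint arm with a two-finger parallel gripper is mounted at the origin on the work surface. World frame = base frame: x ahead of the robot, y to its left, z up, the work surface at z = 0. Lengths are in m, angles in rad, forces in N, time in s.
With the tool pointing down it reaches from about 0.375 to 0.9 m from the base axis. Payload 3.1 kg.
Tool frame: the origin (TCP) lies on the centre line of the jaws, within the pads' length; the fingertips stand 8 mm ahead of it and the grasp point (between the pads) lies 11 mm behind it (robot.tip_extent is the distance from the TCP to the fingertips, in m); y points along the fingers, z is the direction in which the jaws open and shut, and the axes are right-handed (so a half turn about y gives the same grasp; the last joint's range is limited). The gripper opens to 87 mm and grips with 3 to 60 N. Pads are 19 mm wide; open, the fingers measure 117 mm over their backs; the gripper's body (75 mm by 190 mm) begins 51 mm behind the grasp point.
Start: joints at [1.121, 0.527, 1.433, -0, 1.181, -0.178], TCP at [0.168, 0.602, 0.231] pointing down, gripper open.
Joint ranges: [-3.08, 3.08], [-0.75, 2.2], [0.22, 2.44], [-1.43, 4.57], [0, 2.65], [-2.85, 2.85]. Speed limits (rad/s): [2.79, 2.79, 3.14, 3.14, 3.14, 3.14].

### API

Orientations are given as a unit quaternion [x, y, z, w].
In Python, from rig import robot gives the robot as it stands.
- The arm moves only by the shell command python3 -m crank 'ROWS' [FORCE]. ROWS is JSON, a list that holds one entry, the list of rows, each a list of 7 numbers: the turn, a rotation vector about the tool's x, y, z in degrees, then the shift along the tool's x, y, z in m, then the opening in per cent of the stroke, from 0 (shut) to 100 (fully open). In form: [[[ax, ay, az, dx, dy, dz, gripper], ...]]. A call has exactly 5 rows; each row shifts and turns the commanded pose from where the row before left it, along the tool's axes as they then stand; what a row does not reach is not made up. A row lasts 1/8 s, in which the tool goes at most 62.5 mm and 10.7 degrees, less where a joint would pass 70% of its speed; a pose out of reach is approached as far as the arm can. A call with a gripper value outside its range is refused whole. The fingers move at their own pace and stop on an object; FORCE is the grip in N (left out, the last holds). Time passes only in rows, so rows that do not move let the fingers close, or fill a call up. It gives the time, the measured TCP pose, the force and the opening at its end, in the units of the state.
- robot.get_obs(): the state, without advancing time (a new reading comes with each control period).
- robot.camera(name): name is "scene" or "top"; returns a dict with "img" (480x640x3 uint8, red, green, blue), "K" (3x3 intrinsics, pixels), "R" (3x3) and "t" (3): a world point X has camera coordinates R X + t. Camera axes: x right, y down, z forward; pixel columns grow to the right and rows downward; lengths in m; the calibration is good to about 2 mm. A picture is of the moment at which its call begins. There is no depth.
- robot.hand_in(): hands the job in, once; it reports no verdict.
Trained networks look in a picture, given as the dict that the camera call returned (one of the last four; its "shot" number tells which), for a name from the list of things; names that differ only in an ending like _2 or _b are one class to them, and where a whole thing is asked for, a point or a joint stands for the part that bears it (a point fixed in the world has none). Each returns a list of dicts, best first, with "conf" (0 to 1); they miss things now and then, are a little off and sometimes report something else, mostly with a low value. They report only what shows in the picture. A call takes as long as a camera call.
- robot.spot_in(picture, thing): "at" ([row, column] in pixels, amid what is visible of it).
The state is a dict: "time": time; "q": joint angles; "joint_velocities": joint speeds; "joint_torque": joint torques, N m; "position": TCP position; "tool_rot": TCP orientation; "ft_force": force on the tool from outside, world axes, zero at the start; "moment": the same for the moment, N m; "grip_width": finger opening in m.
Only numpy, scipy, OpenCV 4.12 (cv2) and the standard library are available. Lean on these libraries where they do the work, as an engineer would, in place of code of your own. Each camera call takes 0.05 s, during which the arm holds its last target.

## Working session

There is one attempt and no reset: what is moved stays moved. The work goes in short steps, Python scripts to look and compute and a shell command to move; the robot and the scene stay as the last step left them, time stands still between calls to the robot, and variables do not carry over. Pictures are saved under pics/ and viewed, and the job is handed in when it is done.

```bash
ls; mkdir -p pics
python3 - <<'E'
from rig import robot
import cv2,numpy as np
o=robot.get_obs()
for k,v in o.items(): print(k,np.round(v,4))
for n in("scene","top"):
    c=robot.camera(n); cv2.imwrite(f"pics/{n}0.png",c["img"][:,:,::-1])
    print(n,c["K"],c["R"],c["t"],c["shot"])
    for t in["gate_grip","pointer","band","pick","seat","vee","rack","a1_c","b1_c","plate","hammer","tin","gate"]:
        try: print(t,[(np.round(d["at"],1),round(d["conf"],2)) for d in robot.spot_in(c,t)][:3])
        except Exception as e: print(t,e)
E
```

```text
pics
time 0.0
q [ 1.1205  0.5285  1.4339  0.      1.1813 -0.1785]
joint_velocities [-0.0007  0.0005  0.0002 -0.0014  0.0006  0.0004]
joint_torque [ 1.00000e-03 -4.40037e+01 -1.76589e+01  6.34000e-02  5.83000e-02
 -1.00000e-04]
position [0.1675 0.6014 0.2296]
tool_rot [ 0.7013 -0.0961  0.0956 -0.6999]
ft_force [ 0.0706  0.3759 -0.0931]
moment [-0.0151 -0.019  -0.0203]
grip_width 0.0869
scene [[524.99274267   0.         323.54174579]
 [  0.         524.99274267 247.70887302]
 [  0.           0.           1.        ]] [[ 0.14458626  0.98939688 -0.01373425]
 [ 0.58937928 -0.09726202 -0.80198015]
 [-0.79481248  0.10786063 -0.59719277]] [-0.06672419 -0.24948234  1.62064225] 1
gate_grip [(array([249.1, 332. ]), 0.83)]
pointer [(array([249.2, 328.7]), 0.87)]
band [(array([293.2, 324.4]), 0.78)]
pick [(array([294.2, 325. ]), 0.7), (array([270.2, 179.9]), 0.39)]
seat [(array([269.5, 176.6]), 0.71)]
vee [(array([272.5, 179.1]), 0.69)]
rack [(array([281.3, 313.6]), 0.56), (array([236.3, 453.3]), 0.56)]
a1_c [(array([258.1, 276.8]), 0.53)]
b1_c [(array([252.7, 323.9]), 0.77)]
plate [(array([235.3
[... 518 characters left out ...]
.55753391  1.20058275] 2
gate_grip [(array([241.3, 329.1]), 0.97)]
pointer [(array([240.8, 324.1]), 0.62)]
band [(array([238.3, 343.6]), 0.63), (array([300.5, 185.1]), 0.56)]
pick [(array([236.5, 344.8]), 0.62), (array([210.5, 195.9]), 0.36)]
seat [(array([287.7, 465.3]), 0.91)]
vee [(array([287.6, 464. ]), 0.86), (array([194.1, 373.5]), 0.43)]
rack [(array([234.3, 342. ]), 0.62), (array([240.7, 323.1]), 0.56)]
a1_c [(array([231.1, 374. ]), 0.91)]
b1_c [(array([227.5, 330.7]), 0.86)]
plate [(array([299.5, 184.4]), 0.79)]
hammer [(array([208.2, 195.7]), 0.69), (array([235.1, 343.6]), 0.48)]
tin [(array([222.9, 475.2]), 0.69), (array([227.1, 330.4]), 0.67)]
gate [(array([239.8, 331.4]), 0.95)]
```

View pics/scene0.png

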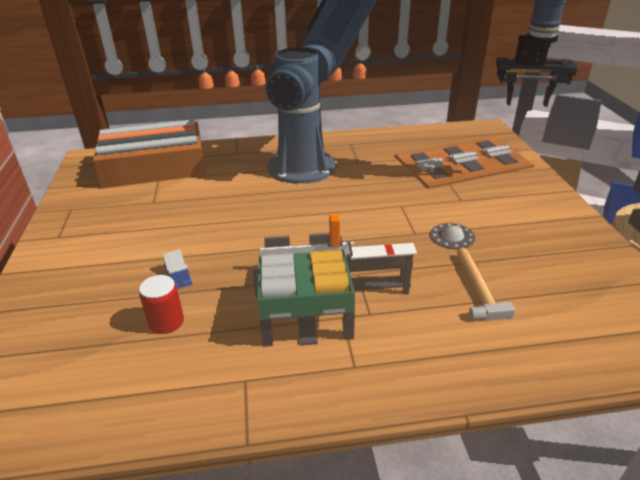

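View pics/top0.png

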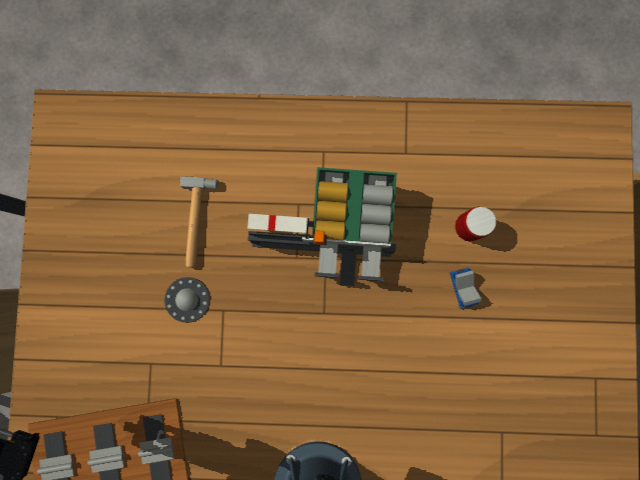

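Run:
```python
import cv2
a=cv2.imread("pics/scene0.png");b=cv2.imread("pics/top0.png")
cv2.imwrite("pics/s0c.png",cv2.resize(a[210:350,140:400],None,fx=3,fy=3,interpolation=2))
cv2.imwrite("pics/t0c.png",cv2.resize(b[150:310,280:500],None,fx=3.6,fy=3.6,interpolation=2))
```

```text
(no output)
```

View pics/s0c.png

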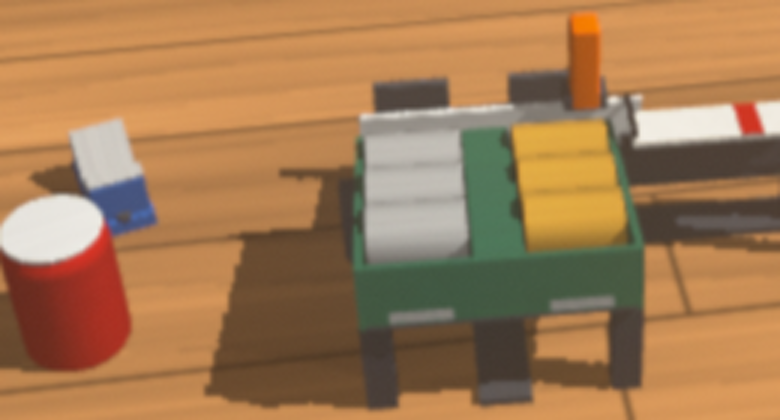

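View pics/t0c.png

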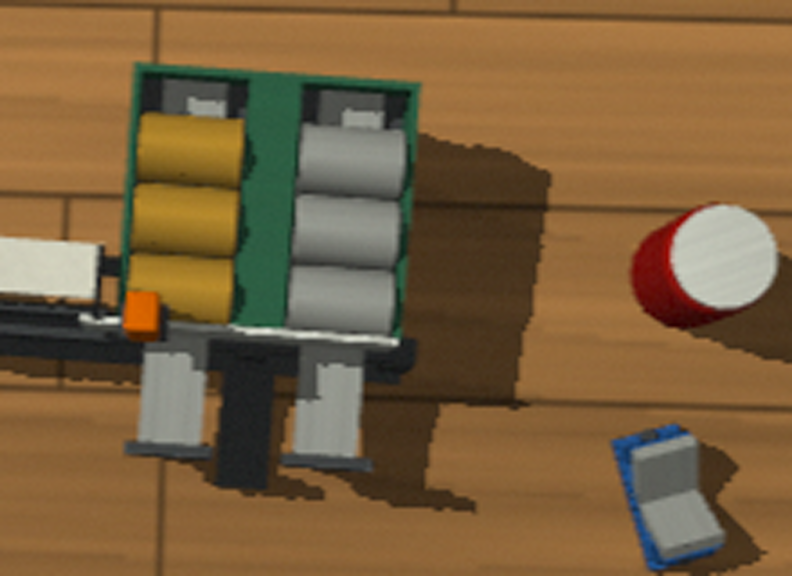

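The scene view shows the rack with steel tubes on the left and brass on the right. The handle's top is at about (row 217, col 334), the pointer bar at about (250, 349), and the red band at about (250, 389). In the top view the handle is at about (238, 319), the red band at (222, 272), and the vee block at (288, 465). I'll segment these for sub-pixel positions and triangulate.

```bash
cat > h.py <<'E'
import numpy as np,cv2
from scipy.optimize import least_squares
def proj(c,X):
    p=c["R"]@np.asarray(X,float)+c["t"]; p=c["K"]@p; return p[:2]/p[2]  # col,row
def ray(c,uv):
    d=c["R"].T@np.linalg.inv(c["K"])@np.array([uv[0],uv[1],1.]); o=-c["R"].T@c["t"]; return o,d/np.linalg.norm(d)
def atz(c,uv,z):
    o,d=ray(c,uv); return o+d*(z-o[2])/d[2]
def tri(cs,uvs):
    A=np.zeros((3,3));b=np.zeros(3)
    for c,u in zip(cs,uvs):
        o,d=ray(c,u);P=np.eye(3)-np.outer(d,d);A+=P;b+=P@o
    X=np.linalg.solve(A,b);return X,[np.round(proj(c,X)-u,1) for c,u in zip(cs,uvs)]
def cams():
    from rig import robot
    return robot.camera("scene"),robot.camera("top")
def mask(c,lo,hi,box):
    r0,r1,c0,c1=box;h=cv2.cvtColor(c["img"],cv2.COLOR_RGB2HSV)
    m=np.zeros(h.shape[:2],np.uint8);m[r0:r1,c0:c1]=cv2.inRange(h,np.array(lo),np.array(hi))[r0:r1,c0:c1]
    return m
E
python3 - <<'E'
from h import *
from rig import robot
import pickle
s,t=cams();pickle.dump((s,t),open("c0.pkl","wb"))
for n,c,bx in(("s",s,(205,262,320,350)),("t",t,(225,250,305,335))):
    m=mask(c,(5,200,150),(16,255,255),bx);ys,xs=np.nonzero(m);print(n,"handle",xs.min(),xs.max(),ys.min(),ys.max(),xs.mean(),ys.mean(),len(xs))
for n,c,bx in(("s",s,(235,265,375,405)),("t",t,(210,235,260,285))):
    m=mask(c,(0,150,100),(6,255,255),bx)|mask(c,(174,150,100),(180,255,255),bx);ys,xs=np.nonzero(m);print(n,"band",xs.min(),xs.max(),ys.min(),ys.max(),xs.mean(),ys.mean(),len(xs))
cv2.imwrite("pics/a.png",cv2.resize(s["img"][205:300,255:350,::-1],None,fx=6,fy=6,interpolation=0))
cv2.imwrite("pics/b.png",cv2.resize(t["img"][205:290,240:340,::-1],None,fx=7,fy=7,interpolation=0))
cv2.imwrite("pics/c.png",cv2.resize(t["img"][260:315,445:490,::-1],None,fx=10,fy=10,interpolation=0))
cv2.imwrite("pics/d.png",cv2.resize(s["img"][245:295,155:200,::-1],None,fx=11,fy=11,interpolation=0))
E
```

```text
s handle 330 339 215 244 334.8971193415638 228.51440329218107 243
t handle 314 323 231 241 318.78125 235.89583333333334 96
s band 385 393 245 253 389.0 249.0 57
t band 268 275 215 230 271.6185567010309 222.44329896907217 97
```

View pics/a.png

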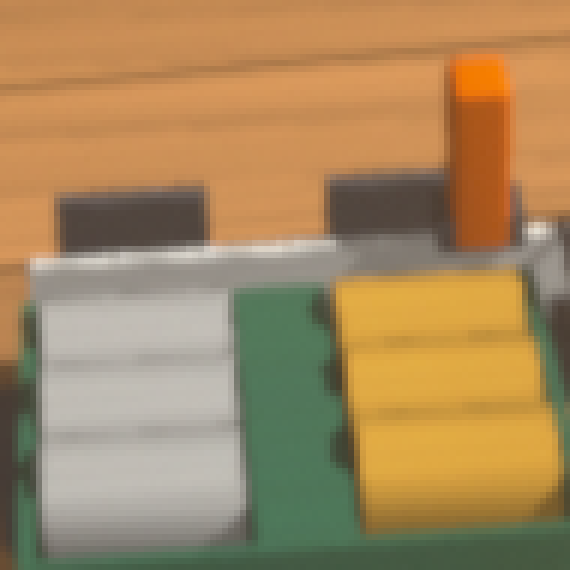

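View pics/b.png

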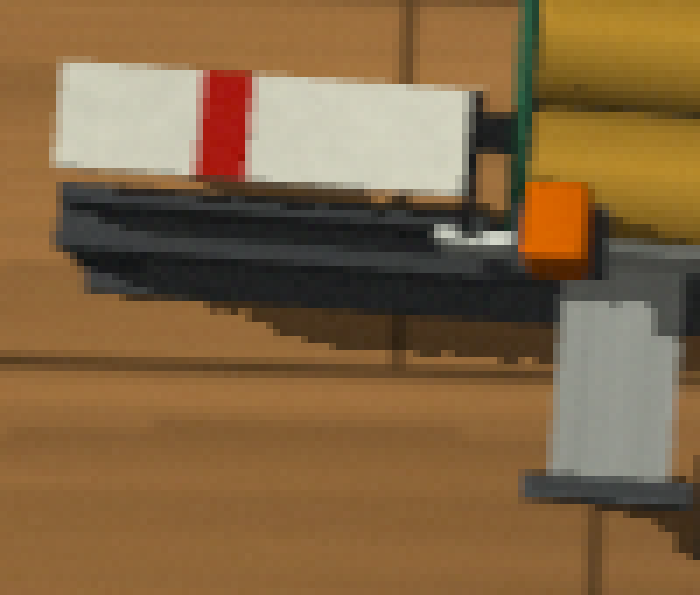

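View pics/c.png

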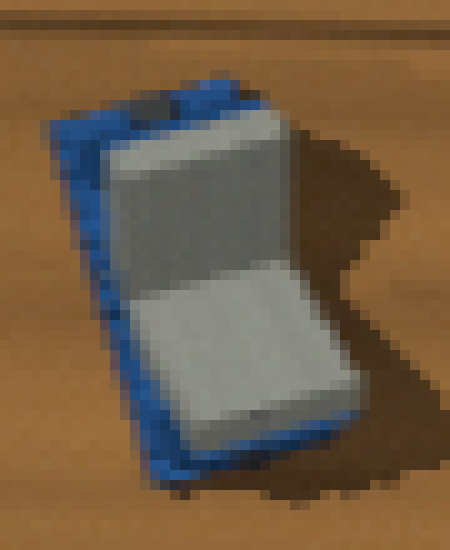

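View pics/d.png

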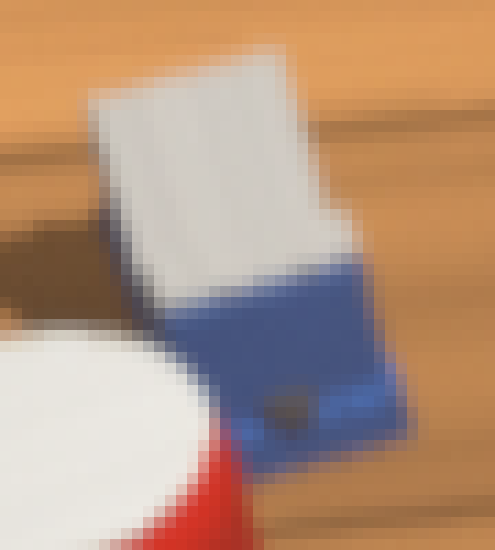

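Run:
```python
from h import *
import pickle
s,t=pickle.load(open("c0.pkl","rb"))
print("cams",-s["R"].T@s["t"],-t["R"].T@t["t"])
print("handle top",tri((s,t),((334.5,217.3),(318.9,236.1))))
print("band",tri((s,t),((389,249.0),(271.6,222.4))))
S=lambda u,v:(155+u/11-.5,245+v/11-.5)
T=lambda u,v:(445+u/10-.5,260+v/10-.5)
obs=[(t,T(105,150),1,1,'r'),(t,T(268,105),1,-1,'r'),(t,T(188,450),-1,1,'r'),(t,T(365,402),-1,-1,'r'),
(t,T(50,125),1,1,'b'),(t,T(150,485),-1,1,'b'),(t,T(348,430),-1,-1,'b'),
(s,S(90,98),-1,-1,'r'),(s,S(285,48),-1,1,'r'),(s,S(165,315),1,-1,'r'),(s,S(365,258),1,1,'r'),(s,S(412,430),1,1,'b')]
def f(p,full=0):
    x,y,a,rx,zb,zr=p;r=[]
    for c,u,sx,sy,k in obs:
        q=(sx*rx,sy*.020,zr) if k=='r' else (sx*.045,sy*.022,zb)
        X=(x+np.cos(a)*q[0]-np.sin(a)*q[1],y+np.sin(a)*q[0]+np.cos(a)*q[1],q[2])
        r.append(proj(c,X)-u)
    r.append([(p[3]-.035)/.01,(p[5]-.05)/.003])
    return np.array(r) if full else np.ravel(r)
x0=atz(t,(465,288),.03)
sol=least_squares(f,[x0[0],x0[1],.2,.035,.005,.05],loss='soft_l1');print(sol.x,np.degrees(sol.x[2]));print(np.round(f(sol.x,1),1))
cv2.imwrite("pics/e.png",cv2.resize(s["img"][235:290,335:420,::-1],None,fx=8,fy=8,interpolation=0))
cv2.imwrite("pics/f.png",cv2.resize(t["img"][160:290,310:405,::-1],None,fx=4.6*1.3,fy=4.6,interpolation=0)[:, :] if 0 else cv2.resize(t["img"][190:290,305:405,::-1],None,fx=6,fy=6,interpolation=0))
```

```text
cams [ 1.44479381 -0.13305194  0.76683955] [ 0.46052263 -0.01304559  1.24096624]
handle top (array([0.57247048, 0.0096378 , 0.18480888]), [array([ 0.5, -0. ]), array([0.5, 0.1])])
band (array([0.60735365, 0.11738031, 0.11782758]), [array([ 0.4, -0. ]), array([0.4, 0.1])])
[ 0.47748938 -0.33774469  0.29199903  0.03670952  0.00395188  0.04504011] 16.730312116923013
[[ 0.6 -0.4]
 [ 0.9 -0.4]
 [ 1.3  0.1]
 [ 0.2  0.4]
 [ 0.1 -0.5]
 [ 0.7 -0.3]
 [-1.4  0.4]
 [ 0.4  0.5]
 [ 0.1  0.5]
 [ 0.3 -0.8]
 [ 0.3 -0.7]
 [ 0.9 -0.2]
 [ 0.2 -1.7]]
```

View pics/e.png

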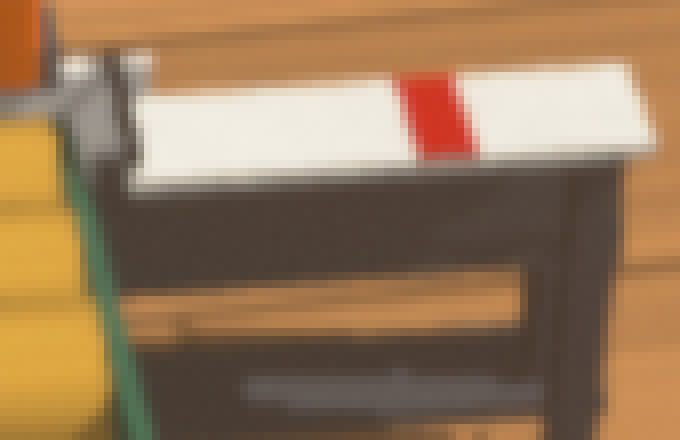

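View pics/f.png

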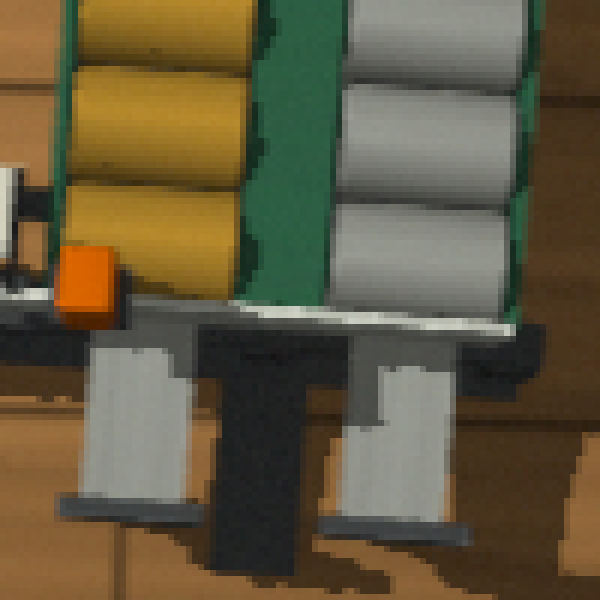

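Run:
```python
from h import *
import pickle
s,t=pickle.load(open("c0.pkl","rb"))
B=lambda u,v:(240+u/7-.5,205+v/7-.5)
F=lambda u,v:(305+u/6-.5,190+v/6-.5)
E=lambda u,v:(335+u/8-.5,235+v/8-.5)
def yaw(a,b,z,c=t):
    p=atz(c,a,z);q=atz(c,b,z);d=p-q;print(np.round(p,4),np.round(q,4),"len",np.linalg.norm(d).round(4),"yaw",np.degrees(np.arctan2(-d[0],d[1])).round(2))
yaw(B(62,62),B(478,92),.118);yaw(B(52,165),B(466,195),.118)
yaw(E(625,66),E(140,97),.118,s);yaw(E(655,152),E(133,187),.118,s)
yaw(F(245,305),F(515,330),.12)
yaw(F(60,495),F(470,530),.092);yaw(F(60,522),F(470,542),.092)
A=lambda u,v:(255+u/6-.5,205+v/6-.5)
yaw(A(335,240),A(32,258),.12,s)
def rk(p,x,y,z): a=p[2];return (p[0]+np.cos(a)*x-np.sin(a)*y,p[1]+np.sin(a)*x+np.cos(a)*y,z)
obs=[(t,F(320,520),-.072,-.022,.092),(t,F(470,530),-.072,-.078,.092),(t,F(60,495),-.072,.078,.092),(t,F(203,508),-.072,.022,.092)]
# tubes: front faces unknown; tube ends y only: front steel tube axis points at centre height
r=lambda p:np.ravel([proj(c,rk(p,x,y,z))-u for c,u,x,y,z in obs])
sol=least_squares(r,[.58,-.04,-.05]);print(sol.x,np.degrees(sol.x[2]),np.round(r(sol.x).reshape(-1,2),1))
p=sol.x;print("pick",rk(p,-.05,-.05,.086))
def inv(X):
    d=np.array(X[:2])-p[:2];a=p[2];return np.cos(a)*d[0]+np.sin(a)*d[1],-np.sin(a)*d[0]+np.cos(a)*d[1]
print("handle in rack",inv((.5725,.0096)),"band",inv((.6074,.1174)))
print("pointer top",inv(atz(t,B(475,95),.122)),inv(atz(t,B(472,215),.122)))
for n,c in(("s",s),("t",t)):
  for k,q in dict(front=(.022,-.05),).items():
    print(n,proj(c,rk(p,.022,-.05,.1)))
```

```text
[0.6265 0.171  0.118 ] [0.6203 0.038  0.118 ] len 0.1331 yaw -2.66
[0.5934 0.1728 0.118 ] [0.5873 0.0408 0.118 ] len 0.1321 yaw -2.63
[0.5944 0.1702 0.118 ] [0.5871 0.0429 0.118 ] len 0.1275 yaw -3.26
[0.6314 0.1674 0.118 ] [0.6242 0.034  0.118 ] len 0.1336 yaw -3.1
[ 0.5717 -0.0466  0.12  ] [ 0.5651 -0.1459  0.12  ] len 0.0995 yaw -3.77
[0.5008 0.0203 0.092 ] [ 0.492  -0.1337  0.092 ] len 0.1542 yaw -3.26
[0.4907 0.02   0.092 ] [ 0.4876 -0.1338  0.092 ] len 0.1538 yaw -1.16
[ 0.5684 -0.0417  0.12  ] [ 0.5617 -0.1463  0.12  ] len 0.1047 yaw -3.64
[ 0.56800218 -0.06031454 -0.05811964] -3.330010174658723 [[ 0.3 -0.3]
 [ 0.1  0.2]
 [-0.6  0. ]
 [ 0.3  0. ]]
pick (np.float64(0.5151822621372205), np.float64(-0.1073257717579966), 0.086)
handle in rack (np.float64(0.0004290997699661781), np.float64(0.07005775723084377)) band (np.float64(0.029008401414339142), np.float64(0.17970297380466402))
pointer top (np.float64(0.04489915887110031), np.float64(0.10186786436638662)) (np.float64(0.0067669010669157105), np.float64(0.09942273053354447))
s [278.16669061 260.88668171]
t [374.10954347 235.16300289]
```

```bash
cat >> h.py <<'E'
from scipy.spatial.transform import Rotation as Rn
RK=(.568,-.060,np.radians(-3.2)); VEE=(.4775,-.3377,np.radians(16.7))
def w(p,x,y,z): a=p[2];return np.array([p[0]+np.cos(a)*x-np.sin(a)*y,p[1]+np.sin(a)*x+np.cos(a)*y,z])
def inv(p,X):
    d=np.array(X[:2])-p[:2];a=p[2];return np.cos(a)*d[0]+np.sin(a)*d[1],-np.sin(a)*d[0]+np.cos(a)*d[1]
def goal(pos,yaw):
    """tool y down, tool z along direction yaw+90deg (or opposite, nearer)"""
    from rig import robot
    o=robot.get_obs();R0=Rn.from_quat(o["tool_rot"]);best=None
    for s in(1,-1):
        z=s*np.array([-np.sin(yaw),np.cos(yaw),0]);y=np.array([0,0,-1.]);x=np.cross(y,z)
        G=Rn.from_matrix(np.c_[x,y,z]);d=R0.inv()*G
        if best is None or d.magnitude()<best[0].magnitude(): best=(d,G)
    d,G=best;dp=np.array(pos)-o["position"]
    print("t",round(o["time"],2),"pos",np.round(o["position"],4),"F",np.round(o["ft_force"],1),"gw",round(o["grip_width"],4),"q",np.round(o["q"],2))
    print(" turn(tool,deg)",np.round(d.as_rotvec(degrees=True),2),"| dworld",np.round(dp,4),"| shift in goal tool axes",np.round(G.inv().apply(dp),4),"| in present axes",np.round(R0.inv().apply(dp),4))
E
python3 - <<'E'
from h import *
import pickle
s,t=pickle.load(open("c0.pkl","rb"))
from rig import robot
print(Rn.from_quat(robot.get_obs()["tool_rot"]).as_matrix().round(3))
goal((.5725,.0096,.25),RK[2])
print("tin top",atz(t,(481,222),.1),atz(s,(159,286),.1), "vee rack", inv(RK,VEE))
E
```

```text
[[ 0.963 -0.     0.268]
 [-0.268 -0.     0.963]
 [-0.    -1.    -0.   ]]
t 1.5 pos [0.1678 0.6021 0.2306] F [-0.3 -0.6  0.9] gw 0.087 q [ 1.12  0.53  1.43 -0.    1.18 -0.18]
 turn(tool,deg) [  0.   -12.37  -0.  ] | dworld [ 0.4047 -0.5925  0.0194] | shift in goal tool axes [ 0.4372 -0.0194 -0.5689] | in present axes [ 0.5489 -0.0194 -0.462 ]
tin top [ 0.62316741 -0.35018031  0.1       ] [ 0.62873609 -0.34734672  0.1       ] vee rack (np.float64(-0.07485725722186766), np.float64(-0.28231884641521743))
```

```bash
python3 -m crank '[[[0,-6.2,0,0,0,0,100],[0,-6.17,0,0,0,0,100],[0,0,0,0.03,-0.006,-0.039,100],[0,0,0,0.0339,-0.006,-0.0442,100],[0,0,0,0.0339,-0.006,-0.0442,100]]]' 
python3 -m crank '[[[0,0,0,0.0339,0,-0.0442,100],[0,0,0,0.0339,0,-0.0442,100],[0,0,0,0.0339,0,-0.0442,100],[0,0,0,0.0339,0,-0.0442,100],[0,0,0,0.0339,0,-0.0442,100]]]' 
python3 -m crank '[[[0,0,0,0.0339,0,-0.0442,100],[0,0,0,0.0339,0,-0.0442,100],[0,0,0,0.0339,0,-0.0442,100],[0,0,0,0.0339,0,-0.0442,100],[0,0,0,0.02,0,-0.03,100]]]' 
python3 -c "
from h import *
goal((.5725,.0096,.2),RK[2])"
```

```text
time: 2.12
position: [0.259, 0.4682, 0.2488]
tool_rot: [-0.707, 0.019, -0.02, 0.707]
ft_force: [2.3, 0.4, 0.1]
grip_width: 0.087
time: 2.75
position: [0.4162, 0.2378, 0.2489]
tool_rot: [-0.707, 0.019, -0.02, 0.707]
ft_force: [0.2, 0.5, 0.7]
grip_width: 0.0872
time: 3.38
position: [0.5607, 0.0216, 0.2487]
tool_rot: [0.707, -0.02, 0.021, -0.707]
ft_force: [0.2, -0.1, -0.1]
grip_width: 0.087
t 3.38 pos [0.5607 0.0216 0.2487] F [ 0.2 -0.1 -0.1] gw 0.087 q [-0.16  0.42  1.58 -0.    1.15 -1.67]
 turn(tool,deg) [ 0.02 -0.11  0.09] | dworld [ 0.0118 -0.012  -0.0487] | shift in goal tool axes [ 0.0125  0.0487 -0.0113] | in present axes [ 0.0124  0.0487 -0.0113]
```

```bash
python3 -m crank '[[[0,0,0,0.0124,0,-0.0113,100],[0,0,0,0,0.04,0,100],[0,0,0,0,0.009,0,100],[0,0,0,0,0,0,100],[0,0,0,0,0,0,100]]]'
python3 - <<'E'
from h import *
s,t=cams()
cv2.imwrite("pics/g1.png",np.hstack([cv2.resize(s["img"][150:290,260:400,::-1],(400,400)),cv2.resize(t["img"][190:290,270:370,::-1],(400,400))]))
goal((.5725,.0096,.153),RK[2])
E
```

```text
time: 4.0
position: [0.5714, 0.0127, 0.2008]
tool_rot: [0.707, -0.019, 0.02, -0.707]
ft_force: [0.8, -0.2, 0.1]
grip_width: 0.0868
t 4.1 pos [0.5714 0.0124 0.2009] F [ 0.6 -0.8 -0.1] gw 0.0874 q [-0.17  0.49  1.6   0.    1.05 -1.69]
 turn(tool,deg) [0.01 0.04 0.14] | dworld [ 0.0011 -0.0028 -0.0479] | shift in goal tool axes [ 0.0012  0.0479 -0.0028] | in present axes [ 0.0011  0.0479 -0.0028]
```

View pics/g1.png

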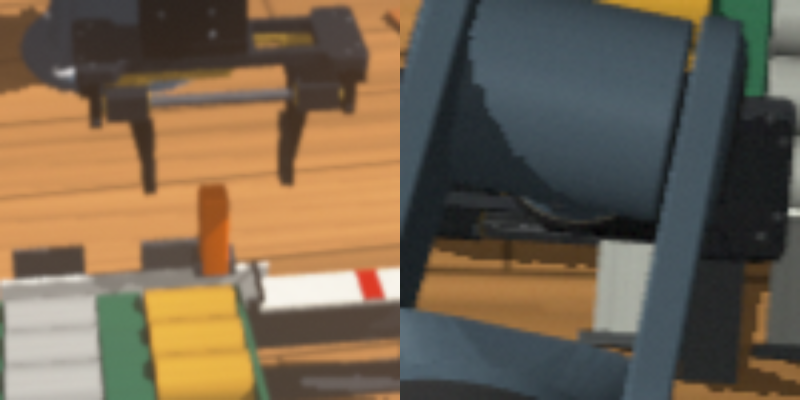

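The fingers straddle the orange handle from above in the scene view, with the fingers at about cols 150 and 285 of the crop and the handle at 213. I'll correct by 3 mm, descend and close.

```bash
python3 -m crank '[[[0,0,0,0.0012,0.015,-0.0028,100],[0,0,0,0,0.02,0,100],[0,0,0,0,0.013,0,100],[0,0,0,0,0,0,60],[0,0,0,0,0,0,40]]]' 30
python3 -m crank '[[[0,0,0,0,0,0,10],[0,0,0,0,0,0,10],[0,0,0,0,0,0,10],[0,0,0,0,0,0,10],[0,0,0,0,0,0,10]]]'
python3 - <<'E'
from h import *
s,t=cams()
cv2.imwrite("pics/g2.png",cv2.resize(s["img"][190:290,290:410,::-1],None,fx=6,fy=6))
goal((.5725,.0096,.153),RK[2])
E
```

```text
time: 4.72
position: [0.5721, 0.0091, 0.1518]
tool_rot: [0.707, -0.02, 0.02, -0.707]
ft_force: [1.3, 0.8, 0.4]
grip_width: 0.0741
time: 5.35
position: [0.5718, 0.0093, 0.1516]
tool_rot: [-0.707, 0.02, -0.02, 0.707]
ft_force: [0.3, -0.2, -0.0]
grip_width: 0.0251
t 5.45 pos [0.5717 0.0096 0.1516] F [0.1 1.7 0.6] gw 0.0198 q [-0.18  0.56  1.64  0.    0.94 -1.69]
 turn(tool,deg) [-0.04  0.01  0.  ] | dworld [ 0.0008 -0.      0.0014] | shift in goal tool axes [ 0.0008 -0.0014  0.    ] | in present axes [ 0.0008 -0.0014  0.    ]
```

View pics/g2.png

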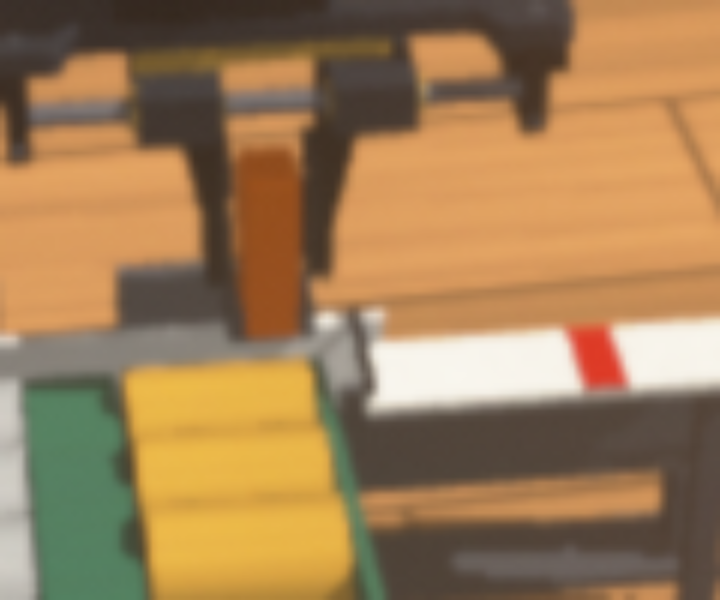

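The grip width of 19.8 mm matches the handle. Pulling 75 mm slowly first, then measuring.

```bash
python3 -m crank '[[[0,0,0,0,0,0.005,10],[0,0,0,0,0,0.009,10],[0,0,0,0,0,0.009,10],[0,0,0,0,0,0.009,10],[0,0,0,0,0,0.009,10]]]' 
python3 -m crank '[[[0,0,0,0,0,0.009,10],[0,0,0,0,0,0.009,10],[0,0,0,0,0,0.009,10],[0,0,0,0,0,0.007,10],[0,0,0,0,0,0,10]]]'
python3 - <<'E'
from h import *
s,t=cams()
cv2.imwrite("pics/g3.png",cv2.resize(s["img"][190:290,290:410,::-1],None,fx=6,fy=6))
goal((.5725,.0096,.153),RK[2])
E
```

```text
time: 6.08
position: [0.5735, 0.0468, 0.1515]
tool_rot: [0.709, -0.02, 0.019, -0.705]
ft_force: [-2.4, -13.2, 0.5]
grip_width: 0.0195
time: 6.7
position: [0.5752, 0.082, 0.1515]
tool_rot: [0.708, -0.02, 0.019, -0.705]
ft_force: [-2.7, -8.0, 1.1]
grip_width: 0.0196
t 6.8 pos [0.5751 0.082  0.1515] F [-3.2 -7.2  0.9] gw 0.0197 q [-0.05  0.57  1.62 -0.    0.95 -1.56]
 turn(tool,deg) [ 0.21  0.05 -0.1 ] | dworld [-0.0026 -0.0724  0.0015] | shift in goal tool axes [ 0.0014 -0.0015 -0.0724] | in present axes [ 0.0013 -0.0012 -0.0725]
```

View pics/g3.png

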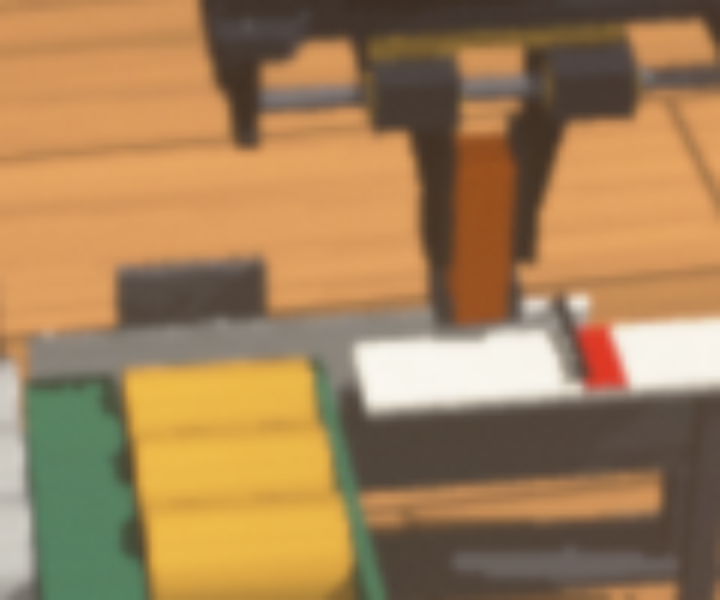

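The pointer (crop col ~572) stands about 9 mm short of the band's middle (~600). Pulling the rest.

```bash
python3 -m crank '[[[0,0,0,0,0,0.004,10],[0,0,0,0,0,0.004,10],[0,0,0,0,0,0.001,10],[0,0,0,0,0,0,10],[0,0,0,0,0,0,10]]]'
python3 - <<'E'
from h import *
s,t=cams()
cv2.imwrite("pics/g4.png",np.hstack([cv2.resize(s["img"][220:270,360:410,::-1],(400,400)),cv2.resize(t["img"][190:290,260:360,::-1],(400,400))]))
goal((.5725,.0096,.153),RK[2])
E
```

```text
time: 7.42
position: [0.5755, 0.0904, 0.1515]
tool_rot: [0.708, -0.02, 0.019, -0.705]
ft_force: [-3.0, -9.7, 2.3]
grip_width: 0.02
t 7.53 pos [0.5755 0.0904 0.1515] F [-2.9 -9.6  1.6] gw 0.0201 q [-0.03  0.57  1.61 -0.01  0.96 -1.55]
 turn(tool,deg) [ 0.26  0.05 -0.12] | dworld [-0.003  -0.0808  0.0015] | shift in goal tool axes [ 0.0015 -0.0015 -0.0809] | in present axes [ 0.0014 -0.0011 -0.0809]
```

View pics/g4.png

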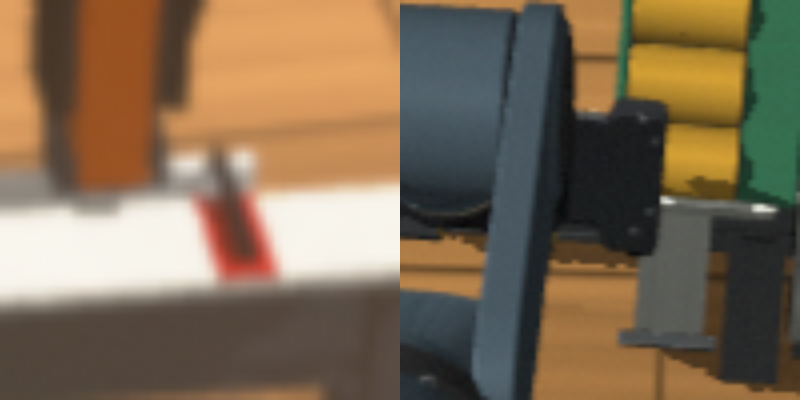

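The pointer sits in the middle of the red band. Opening and lifting off.

```bash
python3 -m crank '[[[0,0,0,0,0,-0.0012,10],[0,0,0,0,0,0,70],[0,0,0,0,0,0,70],[0,0,0,0,0,0,100],[0,0,0,0,0,0,100]]]' 
python3 -m crank '[[[0,0,0,0,-0.03,0,100],[0,0,0,0,-0.04,0,100],[0,0,0,-0.03,-0.02,-0.03,100],[0,0,0,-0.03,0,-0.05,100],[0,0,0,0,0,-0.05,100]]]'
python3 - <<'E'
from h import *
s,t=cams()
cv2.imwrite("pics/g5.png",s["img"][180:320,220:420,::-1].repeat(4,0).repeat(4,1))
cv2.imwrite("pics/g6.png",t["img"][180:300,260:420,::-1].repeat(5,0).repeat(5,1))
goal(w(RK,-.05,-.05,.18),RK[2])
E
```

```text
time: 8.15
position: [0.5765, 0.0922, 0.1515]
tool_rot: [-0.707, 0.02, -0.02, 0.707]
ft_force: [0.3, -0.7, 0.5]
grip_width: 0.052
time: 8.78
position: [0.5067, -0.0345, 0.2419]
tool_rot: [-0.707, 0.02, -0.019, 0.707]
ft_force: [1.1, -0.2, 0.4]
grip_width: 0.0865
t 8.88 pos [ 0.5093 -0.0384  0.2421] F [-0.4 -0.   0.1] gw 0.0866 q [-0.29  0.36  1.7  -0.    1.08 -1.8 ]
 turn(tool,deg) [ 0.12 -0.27  0.1 ] | dworld [ 0.0059 -0.0687 -0.0621] | shift in goal tool axes [ 0.0098  0.0621 -0.0683] | in present axes [ 0.01    0.0623 -0.0681]
```

View pics/g5.png

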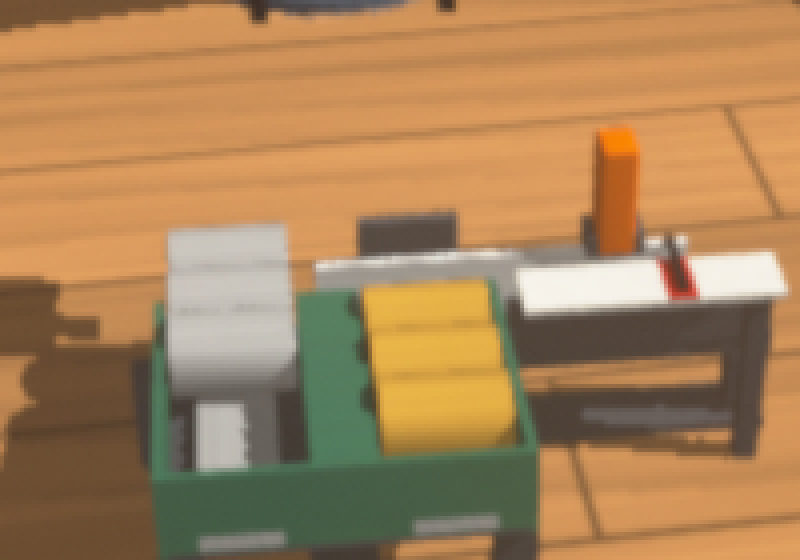

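View pics/g6.png

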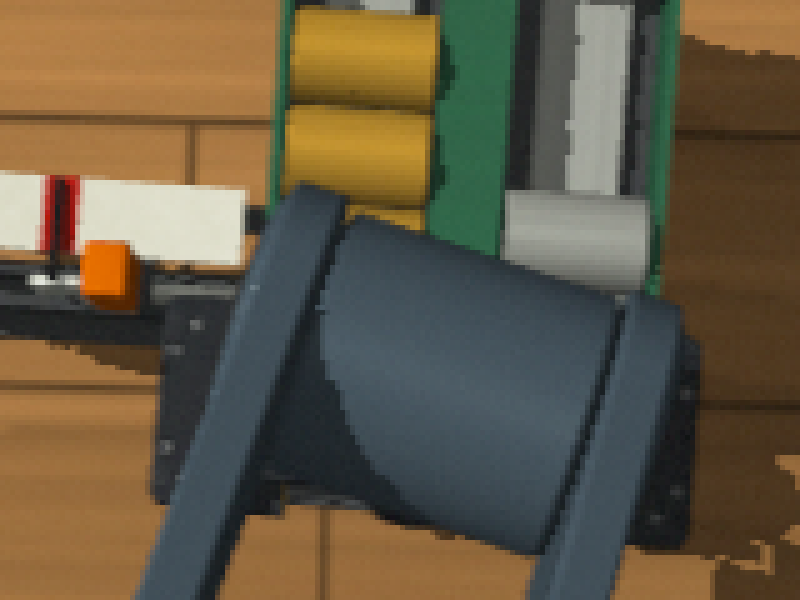

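Steel tubes have rolled down with the front one at the stop, brass is still shut in, and the pointer is in the band (top crop ~ (62, 215)). I'll check the front tube's position in the scene view and compare it with the rack-derived pick.

```bash
python3 - <<'E'
from h import *
import pickle
from rig import robot
s,t=pickle.load(open("c0.pkl","rb"))
P=w(RK,-.05,-.05,.086);print("pick",P)
for y in(-.018,-.082): print("pred scene crop",(proj(s,w(RK,-.05,y,.108))+.5-[220,180])*4)
for x in(-.05,-.006,.038): print("pred top line crop",(proj(s,w(RK,x,-.05,.108+.0054*(x+.05)/.044))+.5-[220,180])*4)
E
python3 -m crank '[[[0,0,0,0.005,0.02,-0.03,100],[0,0,0,0.005,0.02,-0.03,100],[0,0,0,0,0.02,-0.008,100],[0,0,0,0,0,0,100],[0,0,0,0,0,0,100]]]'
python3 - <<'E'
from h import *
goal(w(RK,-.05,-.05,.077),RK[2])
s,t=cams()
cv2.imwrite("pics/g7.png",np.hstack([cv2.resize(s["img"][170:290,230:350,::-1],(400,400)),cv2.resize(t["img"][200:300,320:420,::-1],(400,400))]))
E
```

```text
pick [ 0.51528689 -0.10713096  0.086     ]
pred scene crop [290.89655313 228.45266418]
pred scene crop [172.31110186 235.91058084]
pred top line crop [231.70968376 232.17496514]
pred top line crop [232.61739061 272.49740178]
pred top line crop [233.590986   315.74675986]
time: 9.5
position: [0.5158, -0.1022, 0.182]
tool_rot: [-0.707, 0.019, -0.02, 0.707]
ft_force: [-0.1, 0.0, -0.1]
grip_width: 0.087
t 9.5 pos [ 0.5158 -0.1022  0.182 ] F [-0.1  0.  -0.1] gw 0.087 q [-0.41  0.46  1.73  0.    0.95 -1.92]
 turn(tool,deg) [-0.01  0.04  0.03] | dworld [-0.0005 -0.0049 -0.105 ] | shift in goal tool axes [-0.0002  0.105  -0.0049] | in present axes [-0.0003  0.105  -0.0049]
```

View pics/g7.png

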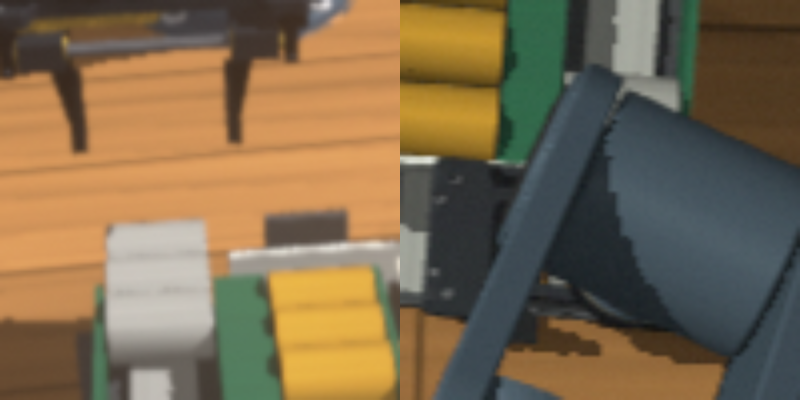

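The fingers are above the tube, level in y to about 5 mm. I'll correct that and descend.

```bash
python3 -m crank '[[[0,0,0,0,0.03,-0.0058,100],[0,0,0,0,0.035,0,100],[0,0,0,0,0,0,100],[0,0,0,0,0,0,100],[0,0,0,0,0,0,100]]]'
python3 - <<'E'
from h import *
goal(w(RK,-.05,-.05,.077),RK[2])
s,t=cams()
cv2.imwrite("pics/g8.png",cv2.resize(s["img"][190:290,240:320,::-1],(640,800))[:600])
E
```

```text
time: 10.22
position: [0.5162, -0.109, 0.1181]
tool_rot: [0.707, -0.019, 0.021, -0.706]
ft_force: [0.4, 0.2, 0.4]
grip_width: 0.0872
t 10.22 pos [ 0.5162 -0.109   0.1181] F [0.4 0.2 0.4] gw 0.0872 q [-0.42  0.56  1.78  0.    0.79 -1.94]
 turn(tool,deg) [0.07 0.02 0.18] | dworld [-0.0009  0.0019 -0.0411] | shift in goal tool axes [-0.001   0.0411  0.0018] | in present axes [-0.0011  0.0411  0.0019]
```

View pics/g8.png

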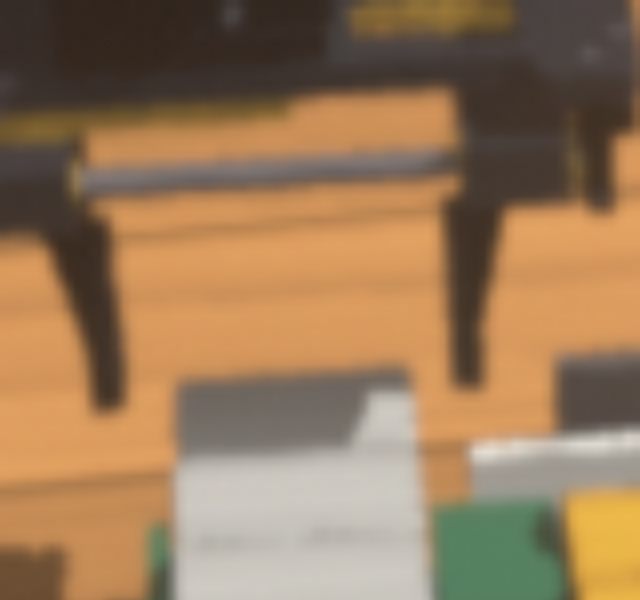

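Fingers' inner edges are at cols 125 and 455 and the tube spans 177–412, centred within about 1 mm. Down and close.

```bash
python3 -m crank '[[[0,0,0,-0.001,0.02,0.001,100],[0,0,0,0,0.0205,0,100],[0,0,0,0,0,0,100],[0,0,0,0,0,0,80],[0,0,0,0,0,0,70]]]' 25
python3 -m crank '[[[0,0,0,0,0,0,62],[0,0,0,0,0,0,60],[0,0,0,0,0,0,60],[0,0,0,0,0,0,60],[0,0,0,0,0,0,60]]]'
python3 - <<'E'
from h import *
goal(w(RK,-.05,-.05,.077),RK[2])
s,t=cams()
cv2.imwrite("pics/g9.png",cv2.resize(s["img"][190:290,240:320,::-1],(640,800))[:600])
E
```

```text
time: 10.95
position: [0.5148, -0.108, 0.077]
tool_rot: [0.707, -0.019, 0.02, -0.707]
ft_force: [0.5, -0.1, 0.2]
grip_width: 0.0742
time: 11.58
position: [0.5145, -0.1079, 0.0767]
tool_rot: [0.707, -0.019, 0.02, -0.707]
ft_force: [-1.0, 0.5, 5.1]
grip_width: 0.0638
t 11.57 pos [ 0.5145 -0.1079  0.0767] F [-1.   0.5  5.1] gw 0.0638 q [-0.42  0.64  1.81 -0.    0.7  -1.93]
 turn(tool,deg) [0.03 0.01 0.06] | dworld [0.0008 0.0008 0.0003] | shift in goal tool axes [ 0.0007 -0.0003  0.0008] | in present axes [ 0.0007 -0.0003  0.0008]
```

View pics/g9.png

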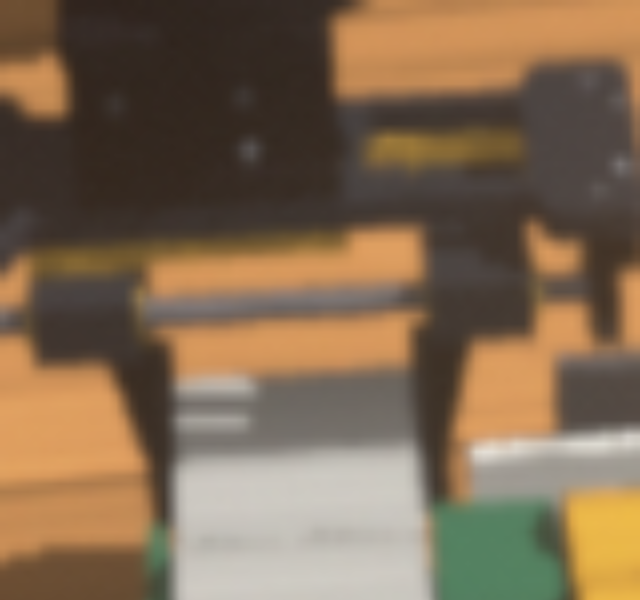

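Gripped at 63.8 mm. Lifting straight up.

```bash
python3 -m crank '[[[0,0,0,0,0,0,60],[0,0,0,0,-0.006,0,60],[0,0,0,0,-0.012,0,60],[0,0,0,0,-0.02,0,60],[0,0,0,0,-0.025,0,60]]]' 35
python3 -m crank '[[[0,0,0,0,-0.03,0,60],[0,0,0,0,-0.03,0,60],[0,0,0,0,-0.01,0,60],[0,0,0,0,0,0,60],[0,0,0,0,0,0,60]]]'
python3 - <<'E'
from h import *
goal([*VEE[:2],.2],VEE[2])
s,t=cams()
cv2.imwrite("pics/g10.png",cv2.resize(s["img"][140:300,220:400,::-1],(720,640))[:600])
E
```

```text
time: 12.3
position: [0.5125, -0.1071, 0.1393]
tool_rot: [-0.706, 0.021, -0.018, 0.707]
ft_force: [-0.3, 0.2, -4.3]
grip_width: 0.064
time: 12.92
position: [0.513, -0.1072, 0.2078]
tool_rot: [-0.706, 0.021, -0.019, 0.707]
ft_force: [-0.7, -0.8, -3.6]
grip_width: 0.0638
t 12.93 pos [ 0.513  -0.1072  0.2078] F [-0.7 -0.8 -3.6] gw 0.0638 q [-0.42  0.42  1.71 -0.    1.01 -1.93]
 turn(tool,deg) [ -0.1  -19.91  -0.17] | dworld [-0.0355 -0.2305 -0.0078] | shift in goal tool axes [-0.1002  0.0078 -0.2105] | in present axes [-0.0225  0.0076 -0.2321]
```

View pics/g10.png

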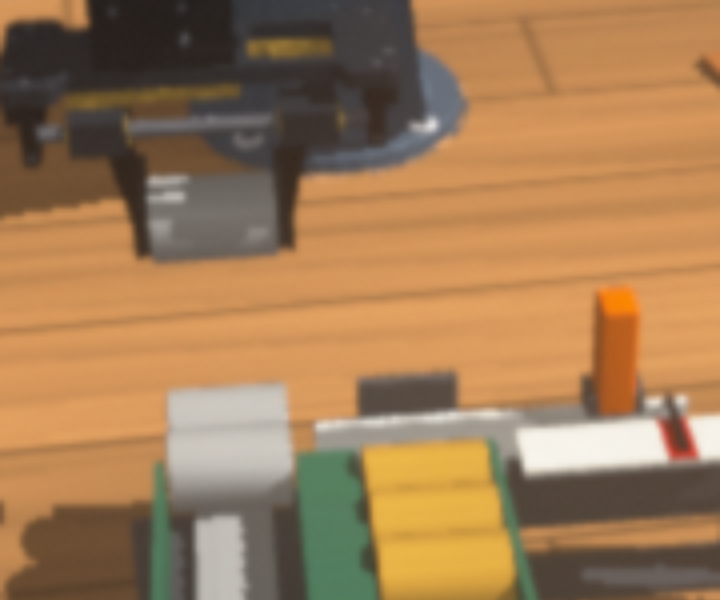

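The front tube is held, the next tube is at the stop, and the gate is still in the band. Turning about 20° and carrying the tube to above the vee block.

```bash
python3 -m crank '[[[0,-7,0,0,0,0,60],[0,-7,0,0,0,0,60],[0,-5.9,0,0,0,0,60],[0,0,0,-0.01,0,-0.021,60],[0,0,0,-0.0155,0,-0.033,60]]]'
python3 -m crank '[[[0,0,0,-0.0155,0,-0.033,60],[0,0,0,-0.0155,0,-0.033,60],[0,0,0,-0.0155,0,-0.033,60],[0,0,0,-0.0155,0,-0.033,60],[0,0,0,-0.01,0,-0.02,60]]]'
python3 -m crank '[[[0,0,0,0,0.02,0,60],[0,0,0,0,0.03,0,60],[0,0,0,0,0.03,0,60],[0,0,0,0,0,0,60],[0,0,0,0,0,0,60]]]'
python3 - <<'E'
from h import *
goal([*VEE[:2],.042],VEE[2])
s,t=cams()
import pickle;pickle.dump((s,t),open("c1.pkl","wb"))
cv2.imwrite("pics/g11.png",np.hstack([cv2.resize(s["img"][190:300,130:240,::-1],(400,400)),cv2.resize(t["img"][230:330,410:510,::-1],(400,400))]))
E
```

```text
time: 13.65
position: [0.5047, -0.1662, 0.208]
tool_rot: [-0.699, -0.103, 0.104, 0.7]
ft_force: [0.4, -0.5, -4.6]
grip_width: 0.0638
time: 14.28
position: [0.4794, -0.3345, 0.208]
tool_rot: [-0.699, -0.102, 0.103, 0.7]
ft_force: [0.2, -0.3, -4.5]
grip_width: 0.0637
time: 14.9
position: [0.4805, -0.3332, 0.1296]
tool_rot: [0.7, 0.103, -0.103, -0.699]
ft_force: [-0.1, -0.2, -2.7]
grip_width: 0.0639
t 14.9 pos [ 0.4805 -0.3332  0.1296] F [-0.1 -0.2 -2.7] gw 0.0639 q [-0.8   0.61  1.63  0.    0.91 -2.66]
 turn(tool,deg) [0.04 0.02 0.03] | dworld [-0.003  -0.0045 -0.0876] | shift in goal tool axes [-0.0041  0.0876 -0.0034] | in present axes [-0.0042  0.0876 -0.0034]
```

View pics/g11.png

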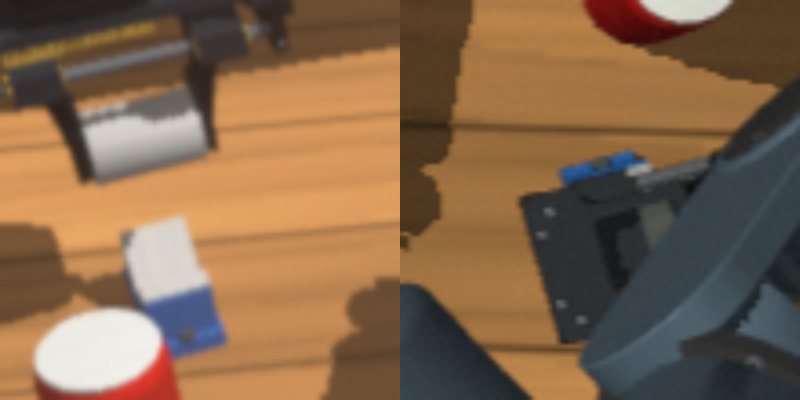

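Run:
```python
from h import *
import pickle
s,t=pickle.load(open("c1.pkl","rb"))
k=110/400
C=(.4805,-.3332,.1296+.0095);T=(C[0],C[1],np.radians(16.7))
# tube outline: lower silhouette & upper corners
print("tube pred")
ax=np.array([-np.sin(T[2]),np.cos(T[2]),0])
for sy in(-1,1):
    pts=[]
    for a in np.linspace(0,2*np.pi,60):
        X=w(T,.022*np.cos(a),sy*.032,C[2]+.022*np.sin(a)); pts.append((proj(s,X)+.5-[130,190])/k)
    pts=np.array(pts);print(sy,"top",pts[pts[:,1].argmin()].round(1),"bot",pts[pts[:,1].argmax()].round(1),"L",pts[:,0].min().round(1),"R",pts[:,0].max().round(1))
print("vee pred")
for sx in(-1,1):
  for sy in(-1,1): print(sx,sy,((proj(s,w(VEE,sx*.0367,sy*.02,.048))+.5-[130,190])/k).round(1))
cv2.imwrite("pics/g12.png",cv2.resize(s["img"][205:290,150:200,::-1],None,fx=7,fy=7,interpolation=0))
```

```text
tube pred
-1 top [ 79.3 111.2] bot [100.2 184.5] L 79.2 R 100.3
1 top [189.3  84.6] bot [209.3 156.7] L 188.6 R 209.9
vee pred
-1 -1 [121.3 230.6]
-1 1 [184.9 213.8]
1 -1 [145.8 297.3]
1 1 [212.1 279. ]
```

View pics/g12.png

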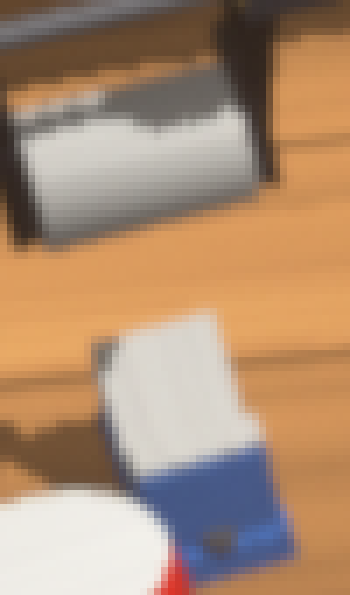

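The tube's observed outline matches the prediction to about 0.5 px, and it has the same bias as the vee block. Correcting by 4–5 mm and descending partway.

```bash
python3 -m crank '[[[0,0,0,-0.0042,0.01,-0.0034,60],[0,0,0,0,0.025,0,60],[0,0,0,0,0.025,0,60],[0,0,0,0,0,0,60],[0,0,0,0,0,0,60]]]'
python3 - <<'E'
from h import *
goal([*VEE[:2],.042],VEE[2])
s,t=cams()
import pickle;pickle.dump((s,t),open("c2.pkl","wb"))
cv2.imwrite("pics/g13.png",np.hstack([cv2.resize(s["img"][220:300,140:220,::-1],(400,400)),cv2.resize(t["img"][230:330,410:510,::-1],(400,400))]))
E
```

```text
time: 15.62
position: [0.4773, -0.3382, 0.0697]
tool_rot: [0.7, 0.103, -0.102, -0.699]
ft_force: [-0.2, -0.4, -3.2]
grip_width: 0.0639
t 15.62 pos [ 0.4773 -0.3382  0.0697] F [-0.2 -0.4 -3.2] gw 0.0639 q [-0.81  0.7   1.66 -0.    0.78 -2.67]
 turn(tool,deg) [ 0.08 -0.01  0.04] | dworld [ 0.0002  0.0005 -0.0277] | shift in goal tool axes [0.0004 0.0277 0.0004] | in present axes [0.0003 0.0277 0.0004]
```

View pics/g13.png

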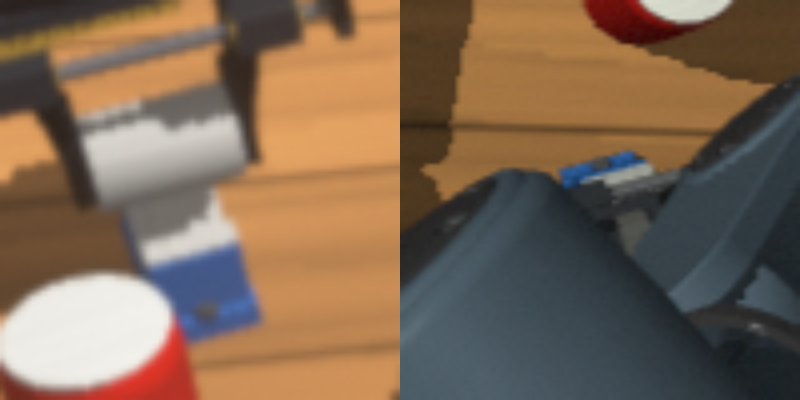

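The tube stands centred over the pad: overhangs are about 28 px left and 30 px right, 12 mm being about 27 px. Lowering slowly.

```bash
python3 -m crank '[[[0,0,0,0,0.008,0.0003,60],[0,0,0,0,0.007,0,60],[0,0,0,0,0.005,0,60],[0,0,0,0,0.002,0,60],[0,0,0,0,0,0,60]]]'
python3 -m crank '[[[0,0,0,0,0.001,0,60],[0,0,0,0,0.001,0,60],[0,0,0,0,0,0,60],[0,0,0,0,0,0,60],[0,0,0,0,0,0,60]]]'
python3 -c "
from h import *
goal([*VEE[:2],.042],VEE[2])"
```

```text
time: 16.35
position: [0.4767, -0.3371, 0.0468]
tool_rot: [-0.699, -0.103, 0.103, 0.7]
ft_force: [-0.7, 0.7, -4.5]
grip_width: 0.0639
time: 16.98
position: [0.4768, -0.3373, 0.0451]
tool_rot: [0.7, 0.103, -0.103, -0.7]
ft_force: [0.7, 0.4, -4.4]
grip_width: 0.0634
t 16.98 pos [ 0.4768 -0.3373  0.0451] F [ 0.7  0.4 -4.4] gw 0.0634 q [-0.81  0.74  1.67 -0.    0.74 -2.67]
 turn(tool,deg) [ 0.01 -0.    0.  ] | dworld [ 0.0007 -0.0004 -0.0031] | shift in goal tool axes [ 0.0005  0.0031 -0.0006] | in present axes [ 0.0005  0.0031 -0.0006]
```

```bash
python3 -m crank '[[[0,0,0,0,0.001,0,60],[0,0,0,0,0.0005,0,60],[0,0,0,0,0,0,60],[0,0,0,0,0,0,60],[0,0,0,0,0,0,60]]]'
python3 - <<'E'
from h import *
goal([*VEE[:2],.042],VEE[2])
s,t=cams()
import pickle;pickle.dump((s,t),open("c3.pkl","wb"))
cv2.imwrite("pics/g14.png",np.hstack([cv2.resize(s["img"][220:300,140:220,::-1],(400,400)),cv2.resize(t["img"][260:310,450:500,::-1],(400,400))]))
E
```

```text
time: 17.6
position: [0.4765, -0.3375, 0.0444]
tool_rot: [0.7, 0.103, -0.103, -0.699]
ft_force: [-3.1, -0.6, 6.5]
grip_width: 0.0639
t 17.6 pos [ 0.4765 -0.3375  0.0444] F [-3.1 -0.6  6.5] gw 0.0639 q [-0.81  0.74  1.67 -0.    0.73 -2.67]
 turn(tool,deg) [ 0.03  0.   -0.02] | dworld [ 0.001  -0.0002 -0.0024] | shift in goal tool axes [ 0.0009  0.0024 -0.0004] | in present axes [ 0.0009  0.0024 -0.0004]
```

View pics/g14.png

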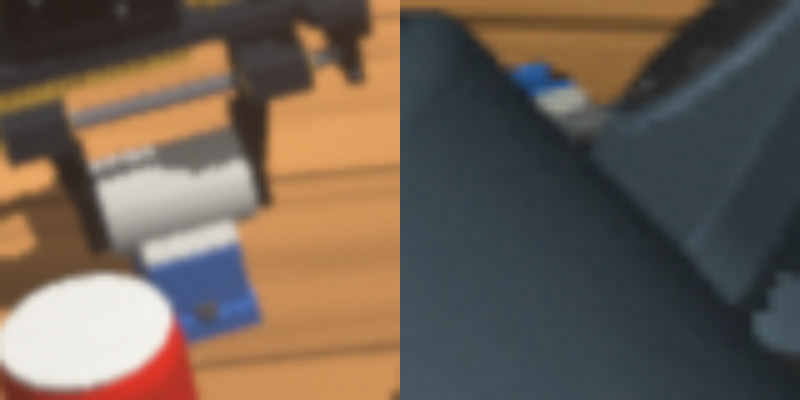

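Contact is on the +x flank (Fx −3, Fz +6.5). Easing about 2 mm toward −x and lowering further.

```bash
python3 -m crank '[[[0,0,0,-0.001,0,0,60],[0,0,0,-0.0012,0,0,60],[0,0,0,0,0,0,60],[0,0,0,0,0,0,60],[0,0,0,0,0,0,60]]]'
python3 -m crank '[[[0,0,0,0,0.001,0,60],[0,0,0,0,0.0007,0,60],[0,0,0,0,0,0,60],[0,0,0,0,0,0,60],[0,0,0,0,0,0,60]]]'
python3 -c "
from h import *
goal([*VEE[:2],.042],VEE[2])"
```

```text
time: 18.32
position: [0.4747, -0.3377, 0.0432]
tool_rot: [-0.699, -0.103, 0.103, 0.7]
ft_force: [0.1, 0.3, -3.5]
grip_width: 0.0632
time: 18.95
position: [0.4745, -0.338, 0.0423]
tool_rot: [0.7, 0.103, -0.103, -0.7]
ft_force: [-4.1, -0.7, 4.8]
grip_width: 0.064
t 18.95 pos [ 0.4745 -0.338   0.0423] F [-4.1 -0.7  4.8] gw 0.064 q [-0.81  0.74  1.67 -0.    0.73 -2.67]
 turn(tool,deg) [ 0.02  0.   -0.01] | dworld [ 0.003   0.0003 -0.0003] | shift in goal tool axes [ 0.003   0.0003 -0.0005] | in present axes [ 0.003   0.0003 -0.0005]
```

```bash
python3 -m crank '[[[0,0,0,-0.001,0,0,60],[0,0,0,0,0.0005,0,60],[0,0,0,0,0,0,60],[0,0,0,0,0,0,60],[0,0,0,0,0,0,60]]]'
python3 -m crank '[[[0,0,0,0,0.0005,0,60],[0,0,0,0,0,0,60],[0,0,0,0,0,0,60],[0,0,0,0,0,0,60],[0,0,0,0,0,0,60]]]'
python3 - <<'E'
from h import *
goal([*VEE[:2],.042],VEE[2])
E
```

```text
time: 19.58
position: [0.474, -0.3383, 0.0417]
tool_rot: [0.7, 0.103, -0.102, -0.699]
ft_force: [-2.1, -0.9, 5.5]
grip_width: 0.0636
time: 20.2
position: [0.474, -0.3383, 0.0417]
tool_rot: [0.7, 0.103, -0.102, -0.699]
ft_force: [-2.9, -0.1, 8.6]
grip_width: 0.0639
t 20.2 pos [ 0.474  -0.3383  0.0417] F [-2.9 -0.1  8.6] gw 0.0639 q [-0.81  0.74  1.68  0.    0.72 -2.67]
 turn(tool,deg) [ 0.04 -0.01  0.03] | dworld [0.0035 0.0006 0.0003] | shift in goal tool axes [ 0.0035 -0.0003 -0.0004] | in present axes [ 0.0035 -0.0003 -0.0004]
```

The tube no longer drops, so it is resting on both flanks at about 51 mm. Checking overhangs before letting go.

Run:
```python
from h import *
s,t=cams()
cv2.imwrite("pics/g15.png",cv2.resize(s["img"][240:290,150:205,::-1],None,fx=12,fy=12,interpolation=0))
V=(.474,-.3383,np.radians(16.7))
q=lambda X:((proj(s,X)+.5-[150,240])*12).round(0)
for sy in(-1,1):
    print("pad top far edge",sy,q(w(V,.0367,sy*.02,.05)),"base",q(w(V,.045,sy*.022,.004)))
    P=np.array([q(w(V,.022*np.cos(a),sy*.032,.0515+.022*np.sin(a))) for a in np.linspace(0,6.28,60)]);print("tube end",sy,"L",P[:,0].min(),"R",P[:,0].max(),"bot",P[P[:,1].argmax()])
```

```text
pad top far edge -1 [237. 361.] base [283. 583.]
tube end -1 L 96.0 R 163.0 bot [162. 374.]
pad top far edge 1 [456. 301.] base [518. 515.]
tube end 1 L 439.0 R 506.0 bot [502. 280.]
```

View pics/g15.png

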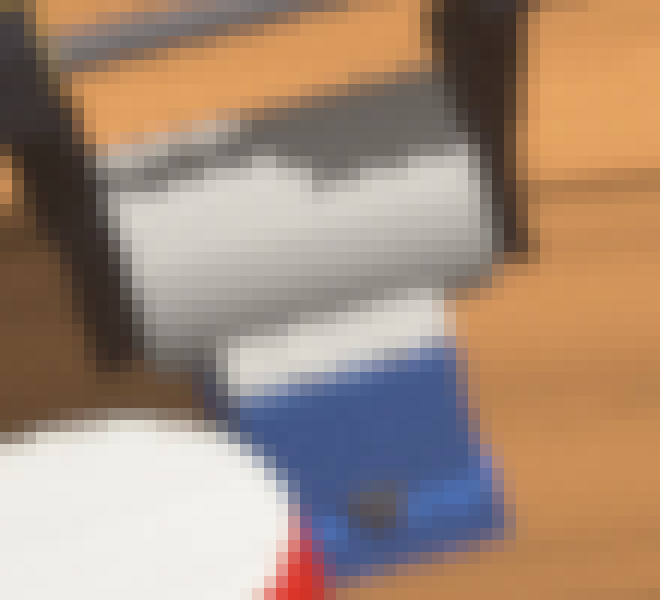

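Overhangs look equal. To make sure it rests on both flanks, I'll probe 1 mm further in −x: the force should reverse without any drop.

```bash
python3 -m crank '[[[0,0,0,-0.001,0,0,60],[0,0,0,0,0,0,60],[0,0,0,0,0,0,60],[0,0,0,0,0,0,60],[0,0,0,0,0,0,60]]]'
python3 - <<'E'
from h import *
goal([*VEE[:2],.042],VEE[2])
E
```

```text
time: 20.92
position: [0.474, -0.3384, 0.0417]
tool_rot: [0.7, 0.103, -0.102, -0.699]
ft_force: [-0.0, 1.7, 6.7]
grip_width: 0.0638
t 20.93 pos [ 0.474  -0.3384  0.0417] F [-0.   1.7  6.7] gw 0.0638 q [-0.81  0.74  1.68  0.    0.72 -2.68]
 turn(tool,deg) [ 0.06 -0.05  0.12] | dworld [0.0035 0.0007 0.0003] | shift in goal tool axes [ 0.0036 -0.0003 -0.0004] | in present axes [ 0.0036 -0.0003 -0.0004]
```

x didn't budge and Fx went to 0, so the tube is seated on both flanks. Relieving the preload and opening.

```bash
python3 -m crank '[[[0,0,0,0.0005,-0.001,0,60],[0,0,0,0,0,0,60],[0,0,0,0,0,0,78],[0,0,0,0,0,0,90],[0,0,0,0,0,0,100]]]' 10
python3 -m crank '[[[0,0,0,0,0,0,100],[0,0,0,0,0,0,100],[0,0,0,0,0,0,100],[0,0,0,0,-0.01,0,100],[0,0,0,0,-0.03,0,100]]]'
python3 - <<'E'
from h import *
goal([*VEE[:2],.042],VEE[2])
s,t=cams()
cv2.imwrite("pics/g16.png",np.hstack([cv2.resize(s["img"][220:300,140:220,::-1],(400,400)),cv2.resize(t["img"][260:310,450:500,::-1],(400,400))]))
E
```

```text
time: 21.55
position: [0.4731, -0.3383, 0.0417]
tool_rot: [-0.7, -0.103, 0.103, 0.7]
ft_force: [0.2, 0.9, 0.5]
grip_width: 0.0801
time: 22.18
position: [0.4724, -0.3375, 0.0814]
tool_rot: [-0.699, -0.102, 0.103, 0.701]
ft_force: [-0.3, -0.3, -0.3]
grip_width: 0.087
t 22.18 pos [ 0.4724 -0.3375  0.0814] F [-0.3 -0.3 -0.3] gw 0.087 q [-0.81  0.68  1.66 -0.    0.81 -2.67]
 turn(tool,deg) [-0.18 -0.01 -0.09] | dworld [ 0.0051 -0.0002 -0.0394] | shift in goal tool axes [ 0.0048  0.0394 -0.0017] | in present axes [ 0.0049  0.0394 -0.0018]
```

View pics/g16.png

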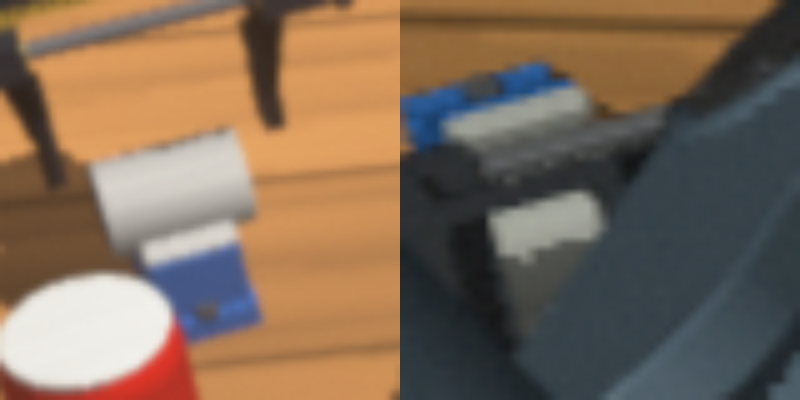

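The tube lies in the groove and stayed in place. Retreating upward and then back, clear of the views.

```bash
python3 -m crank '[[[0,0,0,0,-0.04,0,100],[0,0,0,0,-0.05,0,100],[0,0,0,0,-0.05,0,100],[0,0,0,-0.01,-0.03,0.015,100],[0,0,0,-0.03,0,0.04,100]]]'
python3 -m crank '[[[0,0,0,-0.03,0,0.04,100],[0,0,0,-0.025,0,0.03,100],[0,0,0,0,0,0,100],[0,0,0,0,0,0,100],[0,0,0,0,0,0,100]]]'
python3 - <<'E'
from h import *
goal([*VEE[:2],.042],VEE[2])
s,t=cams()
cv2.imwrite("pics/h0.png",s["img"][:,:,::-1]);cv2.imwrite("pics/h1.png",t["img"][:,:,::-1])
import pickle;pickle.dump((s,t),open("c4.pkl","wb"))
cv2.imwrite("pics/h2.png",np.hstack([cv2.resize(s["img"][235:295,145:205,::-1],(400,400),interpolation=0),cv2.resize(t["img"][260:310,445:495,::-1],(400,400),interpolation=0)]))
E
```

```text
time: 22.9
position: [0.4212, -0.2996, 0.2548]
tool_rot: [0.702, 0.105, -0.101, -0.697]
ft_force: [-0.8, 0.3, -0.2]
grip_width: 0.0871
time: 23.52
position: [0.3474, -0.2469, 0.252]
tool_rot: [0.7, 0.103, -0.102, -0.699]
ft_force: [0.5, 0.2, -0.8]
grip_width: 0.0869
t 23.52 pos [ 0.3474 -0.2469  0.252 ] F [ 0.5  0.2 -0.8] gw 0.0869 q [-0.88  0.23  1.88  0.    1.03 -2.74]
 turn(tool,deg) [0.08 0.   0.03] | dworld [ 0.1301 -0.0908 -0.21  ] | shift in goal tool axes [ 0.0986  0.21   -0.1243] | in present axes [ 0.0984  0.2102 -0.1241]
```

View pics/h1.png

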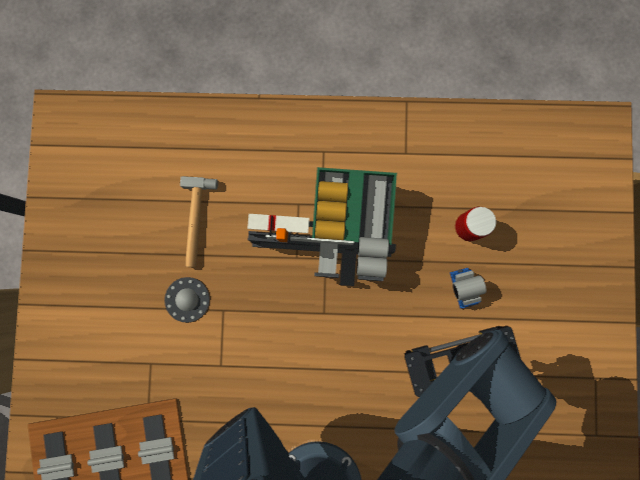

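View pics/h2.png

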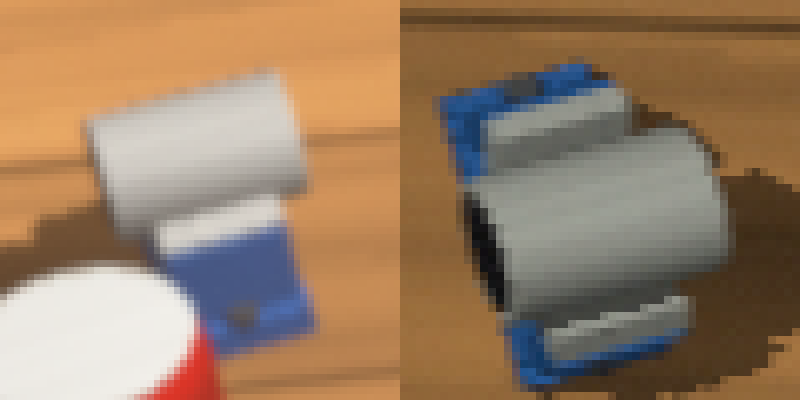

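View pics/h0.png

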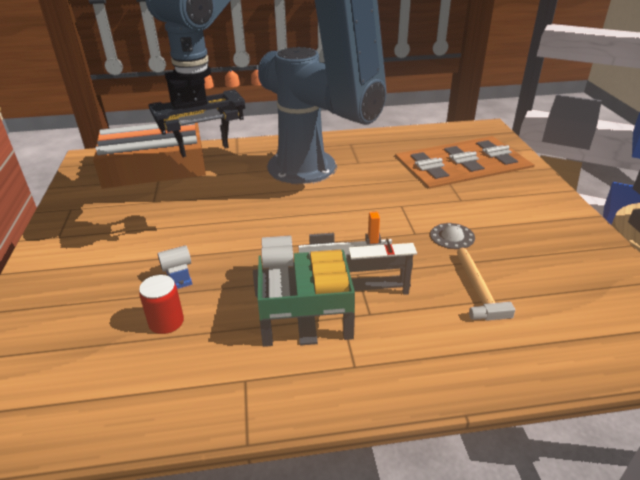

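Run:
```python
from h import *
import pickle
s,t=pickle.load(open("c4.pkl","rb"))
ims=[]
for c,(r,q,n) in((s,(235,145,60)),(t,(260,445,50))):
    k=560/n;im=cv2.resize(c["img"][r:r+n,q:q+n,::-1],(560,560),interpolation=0)
    P=lambda X:tuple(int(v) for v in ((proj(c,X)+.5-[q,r])*k).round())
    b=0
    V=(.4775,-.3377,np.radians(16.7))
    for sy in(-1,1):
        for p in np.linspace(0,6.28,80): cv2.circle(im,P(w((.4745,-.3383,V[2]),.022*np.cos(p),sy*.032,.051+.022*np.sin(p))),1,(0,0,255),-1)
        for sx in(-1,1): cv2.circle(im,P(w(V,sx*.0367,sy*.02,.046)),3,(0,255,0),-1);cv2.circle(im,P(w(V,sx*.045,sy*.022,.004)),3,(0,255,255),-1)
    ims.append(im)
cv2.imwrite("pics/i.png",cv2.resize(np.hstack(ims),(800,400)))
```

```text
(no output)
```

View pics/i.png

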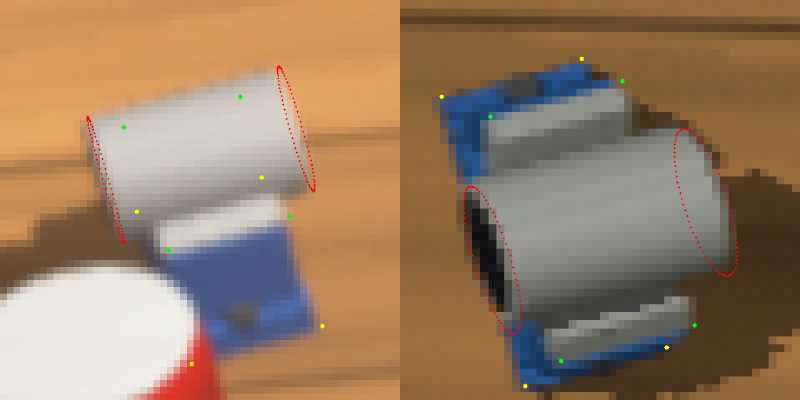

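The overlay puts the tube within about 1 mm of the block's centre and parallel to the groove in both views. One last check of the pointer, the stop and the bystanders against the first picture, then hand in.

Run:
```python
from h import *
import pickle
a=pickle.load(open("c0.pkl","rb"))[1];b=pickle.load(open("c4.pkl","rb"))[1]
for n,(r0,r1,c0,c1) in dict(plate=(275,325,160,215),hammer=(172,272,175,222),tin=(203,245,452,500),brass=(178,222,316,350)).items():
    print(n,np.abs(a["img"][r0:r1,c0:c1].astype(int)-b["img"][r0:r1,c0:c1]).max(2).mean().round(2))
x,y=b,pickle.load(open("c4.pkl","rb"))[0]
cv2.imwrite("pics/j.png",np.hstack([cv2.resize(b["img"][205:285,245:405,::-1],(800,400),interpolation=0)]))
```

```text
plate 5.3
hammer 6.01
tin 6.47
brass 5.79
```

View pics/j.png

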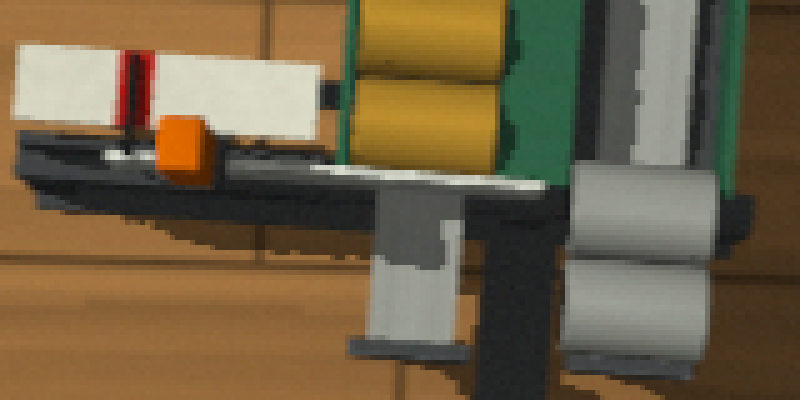

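The pointer is mid-band (crop ~ (135, 90)), the second steel tube is at the stop with the third behind it, brass is shut in, and the bystanders are unchanged (differences at noise level).

```bash
python3 -c "
from rig import robot
print(robot.hand_in())"
```

```text
the job is handed in; nothing more can be done
None
```

The job is done and handed in at about 23.5 s of the 54 s allowed. It gave no verdict.

**What I did:** I pulled the gate about 81 mm by its handle until the pointer was in the middle of the red band. Only the steel tubes rolled down. I took the front tube by its end faces, turned it about 20° and laid it in the vee groove. The next steel tube then rolled to the stop, and I let go and backed off.

**What the last checks showed:**
- **Gate and tubes:** The pointer was mid-band. The second steel tube was at the stop with the third behind it, and the brass tubes were still shut in.
- **Placed tube:** It lay along the groove, centred to about 1–2 mm in both camera views.
- **Bystanders:** The plate, hammer, tin and brass tubes matched the first picture to noise level.
- **Forces:** The highest wrist force component shown at the end of a move was about 13 N, well under the limits.

**One disagreement:** The cameras put the vee block about 3.5 mm further out in x than where the tube seated by contact. I found this from the side force while lowering, and shifted the tube until it rested on both flanks at about 51 mm.

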